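Close the curing pot's bayonet lid

TASK

Close the resin curing pot: set the loose lid into the pot's neck so that its three brass pins drop down through the gaps of the blue collar, then twist it clockwise (seen from above) until the ramps have drawn it down fully tight and it comes up against its stop, and let go. Feel for the gaps and for the stop and do not force it: no hard pressing on the collar, the pot must not be dragged round on its board, and leave everything else alone.

Things in the scene. Friction and masses are not known exactly. Their poses are not given: they have to be found in the camera images.
- lid_grip (a point): Middle of the loose lid's black handle bar: grip here. Bar 106 long (along this point's x), 20 wide (y), 24 high (z); this point is on the lid's axis, 54 above its underside. 20 free below the bar, between posts at x = +-42. z is the lid's axis.
- lid: Loose lid: steel disc, diameter 114, 22 thick, about 0.36 kg, lying flat on the table at the start. Origin at the centre of its underside, axes as lid_grip. Three brass pins (diameter 10, axis 8 above the underside) stick out of its rim to radius 70, at 0, 120 and 240 degrees from x, a brass dot over each.
- lid_pin (a point): Middle of the lid's pin that lies at 0 degrees, at radius 64 along the lid's x, 8 above its underside.
- board: Fixed round plywood board, diameter 180, 12 thick, under the aluminium pot (outer diameter 160, 90 tall, concentric). Origin under the board's centre. The pot stands on rubber feet: a twist above about 1.3 N m drags it round.
- neck (a point): Centre of the pot's neck, level with the blue collar's flat top (102 above the table). Opening of diameter 122 with three gaps, 28 degrees wide, out to radius 76: their middles lie at 0, 120, 240 degrees from this point's x, up to 15 degrees off either way (collar angle differs each time, not measured: feel or see it). A pin drops in within +-9 degrees of a gap's middle.
- seat (a point): Point on the neck's axis, 31 above the neck point, where lid_grip stands once the pins have dropped through and the lid rests on the seal. With the pins still on top of the collar lid_grip is 20 higher, fully tight about 5 lower.
- seal (a joint): Travel of the sprung white seal in the neck, m: 0 free (it bears the lid's weight), about 0.005 at the stop; 4.5 N preload, 1.8 N per mm. From a gap's middle the lid turns freely clockwise for about 28 degrees, then ramps draw it down 1 mm per 7 degrees to a hard stop about 65 degrees from the gap's middle. Anticlockwise is blocked. Let go, it holds by friction.
- pot (a joint): Turn of the pot on its board, rad, positive anticlockwise from above; 0 at the start, to be left so. Turning the lid on the ramps takes up to about 0.5 N m, then the stop is felt as a steep rise; above about 1.3 N m the pot is dragged round.
- cup_near: yellow mixing cup, rim diameter 60, 60 tall, origin under its base; leave alone
- cup_far: yellow mixing cup, rim diameter 72, 100 tall, origin under its base; leave alone
- mould: pale silicone-coloured mould slab 90 x 50 x 12, origin under its centre; leave alone
- resin: white bottle, diameter 70, 180 tall, origin under its base; leave alone
- hardener: clear bottle with blue cap, diameter 56, 100 tall, origin under its base; leave alone
- glitter: small glass jar with pink lid, diameter 48, 55 tall, origin under its base; leave alone
- spatula: pink-handled spatula 170 long lying flat; leave alone
Mind the look-alikes: they are no part of the job. There is more than one size of the lid; the one meant has the size given above.

How it is judged:
By the outcome, as a careful person would: the job done as asked, in the order asked, and still so for the second after the job is handed in, with the robot touching nothing.
It also fails if it takes over 64 s, if anything falls off the work surface, if the arm or the gripper's body presses on something with over 40 N, if the wrist force passes 120 N, or if a joint passes its speed limit or range.

ROBOT

A 6-joint arm with a two-finger parallel gripper is mounted at the origin on the work surface. World frame = base frame: x ahead of the robot, y to its left, z up, the work surface at z = 0. Lengths are in m, angles in rad, forces in N, time in s.
With the tool pointing down it reaches from about 0.25 to 0.775 m from the base axis. Payload 4 kg.
Tool frame: the origin (TCP) lies at the centre of the arm's flange, where the gripper is bolted on; the fingertips stand 199 mm ahead of it and the grasp point (between the pads) lies 180 mm ahead of it (robot.tcp_to_tips is the z of the fingertips in the tool frame, in m); z points along the fingers, y is the line along which they close (so a half turn about z gives the same grasp; the last joint's range is limited). The gripper opens to 94 mm and grips with 3 to 60 N. Pads are 16 mm wide; open, the fingers measure 119 mm over their backs; the gripper's body (75 mm by 177 mm) begins 78 mm behind the grasp point.
Start: joints at [1.133, 0.087, 1.371, -0, 1.684, -0.103], TCP at [0.181, 0.519, 0.405] pointing down, gripper open.
Joint ranges: [-3.1, 3.1], [-0.76, 2.03], [0.27, 2.55], [-1.08, 4.22], [0.17, 2.65], [-2.57, 2.57]. Speed limits (rad/s): [2.79, 2.79, 3.14, 3.14, 3.14, 3.14].

INTERFACE

Orientations are given as [roll, pitch, yaw] about the fixed x, y, z axes, in that order (R = Rz(yaw) Ry(pitch) Rx(roll)).
In Python, from bench import robot gives the robot as it stands.
- The arm moves only by the tool play_rows, never from a script. Its arguments are lists of equal length, an entry for each row: "translation": the shift along the tool's x, y, z scaled (see below), a list of three; "twist": the turn, a rotation vector about the tool's x, y, z scaled (see below), a list of three; "gripper": the opening, from -1 (shut) to 1 (fully open). A call has 1 to 8 rows; each row shifts and turns the commanded pose from where the row before left it, along the tool's axes as they then stand; what a row does not reach is not made up. The controller multiplies each number of a shift by 0.04 m and each number of a turn by 0.1 rad. A row lasts 1/10 s, in which the tool goes at most 50 mm and 8.59 degrees, less where a joint would pass 70% of its speed; a pose out of reach is approached as far as the arm can. A call with a number of a shift or a turn outside -1 to 1 is refused whole. A call with a gripper value outside its range is refused whole. The fingers move at their own pace and stop on an object; the grip force is fixed at half the most. Time passes only in rows, so rows that do not move let the fingers close. It gives the time, the measured TCP pose, the force, the opening and the grip force at its end, in the units of the state.
- robot.get_obs(): the state, without advancing time (a new reading comes with each control period).
- robot.snapshot(name): name is "side" or "top"; returns the picture (400x640x3 uint8, red, green, blue); there is no depth.
- robot.camera_model(name): a dict with "camera_matrix" (3x3 intrinsics, pixels), "rvec" (rotation vector, rad) and "tvec" (3), from world to camera coordinates, as OpenCV has them. Camera axes: x right, y down, z forward; pixel columns grow to the right and rows downward; lengths in m; the calibration is good to about 2 mm. A picture is of the moment at which its call begins. camera_model takes no time and is no camera call.
- robot.close_job(): hands the job in; it is judged then, once.
Trained networks look in the newest picture that a camera, given by its name, has taken for a name from the list of things; names that differ only in an ending like _2 or _b are one class to them, and where a whole thing is asked for, a point or a joint stands for the part that bears it (a point fixed in the world has none). Each returns a list of dicts, best first, with "score" (0 to 1); they miss things now and then, are a little off and sometimes report something else, mostly with a low value. They report only what shows in the picture. A call takes as long as a camera call. They do not tell look-alikes from the thing itself.
- robot.recognise(name, camera): "centre" ([x, y, z] in m, in world coordinates, good to about 4 mm: the middle of the surface that is visible of it).
- robot.spot_point(name, camera): "centre" ([x, y, z] in m, in world coordinates, good to about 4 mm: a listed point, or the origin of a listed thing).
The state is a dict: "time": time; "joint_positions": joint angles; "qvel": joint speeds; "joint_torque": joint torques, N m; "tool_pos": TCP position; "ee_rot": TCP orientation; "wrist_force": force on the tool from outside, world axes, zero at the start; "wrist_torque": the same for the moment, N m; "width": finger opening in m; "finger_force": force on a finger pad.
Only numpy, scipy, OpenCV 4.12 (cv2) and the standard library are available. Lean on these libraries where they do the work, as an engineer would, in place of code of your own. Each camera call takes 0.05 s, during which the arm holds its last target. There are 200 camera calls.

## Working session

There is one attempt and no reset: what is moved stays moved. The work goes in short steps, Python scripts to look and compute and a tool call to move; the robot and the scene stay as the last step left them, time stands still between calls to the robot, and variables do not carry over. Pictures are saved under pics/ and viewed, at most 10 in all, crops included, and the job is handed in when it is done.

Besides the shell and the picture viewer there is one more tool, called after ">>>" as name(argument=value, ...), one argument or row to a line, values as JSON. play_rows: Moves the arm, as the interface text tells. Its arguments: {"type":"object","properties":{"translation":{"type":"array","items":{"type":"array","items":{"type":"number","minimum":-1,"maximum":1}}},"twist":{"type":"array","items":{"type":"array","items":{"type":"number","minimum":-1,"maximum":1}}},"gripper":{"type":"array","items":{"type":"number"}}},"required":["translation","twist","gripper"]}

```bash
mkdir -p pics; ls; python3 - <<'E'
from bench import robot
import cv2,numpy as np
for c in("top","side"):
    cv2.imwrite(f"pics/{c}0.png",robot.snapshot(c)[:,:,::-1])
    for n in("lid_grip","lid_pin","lid","neck","board"):
        print(c,n,[(np.round(d["centre"],3).tolist(),round(d["score"],2)) for d in robot.spot_point(n,c)])
    m=robot.camera_model(c);R=cv2.Rodrigues(np.array(m["rvec"]))[0];print(np.round(m["camera_matrix"],1).tolist(),-R.T@np.array(m["tvec"]).ravel(),R.round(2).tolist())
o=robot.get_obs();print({k:np.round(v,3).tolist() for k,v in o.items()})
E
```

```text
pics
top lid_grip [([0.733, -0.322, 0.075], 0.94), ([0.537, -0.189, 0.052], 0.59)]
top lid_pin [([0.515, -0.243, 0.013], 0.88), ([0.679, -0.39, 0.008], 0.76), ([0.42, 0.005, 0.001], 0.44)]
top lid [([0.539, -0.184, -0.0], 0.98), ([0.366, -0.176, 0.001], 0.96), ([0.732, -0.324, -0.003], 0.87), ([0.551, 0.227, 0.102], 0.52)]
top neck [([0.553, 0.227, 0.105], 0.85)]
top board [([0.546, 0.223, -0.0], 0.92)]
[[426.1, 0.0, 321.3], [0.0, 426.1, 196.3], [0.0, 0.0, 1.0]] [0.34068223 0.00717769 1.30407594] [[-0.02, -1.0, 0.0], [-0.98, 0.02, -0.17], [0.17, -0.01, -0.98]]
side lid_grip [([0.37, -0.179, 0.042], 0.94), ([0.537, -0.185, 0.056], 0.79), ([0.731, -0.322, 0.07], 0.68)]
side lid_pin [([0.51, -0.248, 0.006], 0.73), ([0.365, -0.13, 0.006], 0.72), ([0.67, -0.387, 0.011], 0.64)]
side lid [([0.733, -0.324, -0.002], 0.81), ([0.542, -0.188, -0.003], 0.73), ([0.371, -0.181, 0.004], 0.63)]
side neck [([0.555, 0.223, 0.104], 0.6)]
side board [([0.549, 0.226, -0.002], 0.66)]
[[490.5, 0.0, 331.0], [0.0, 490.5, 198.2], [0.0, 0.0, 1.0]] [ 0.45678535 -0.89973055  0.95917757] [[0.99, -0.13, -0.02], [-0.1, -0.69, -0.72], [0.08, 0.71, -0.7]]
{'time': 0.6, 'joint_positions': [1.133, 0.087, 1.371, 0.0, 1.684, -0.103], 'qvel': [0.001, -0.001, 0.001, -0.0, 0.002, 0.001], 'joint_torque': [-0.0, -33.978, -30.242, 0.072, 0.024, 0.0], 'tool_pos': [0.181, 0.519, 0.405], 'ee_rot': [3.141, 0.0, 2.807], 'wrist_force': [0.052, -0.001, -0.317], 'wrist_torque': [-0.074, 0.01, 0.037], 'finger_force': 0.0, 'width': 0.094}
```

View pics/top0.png

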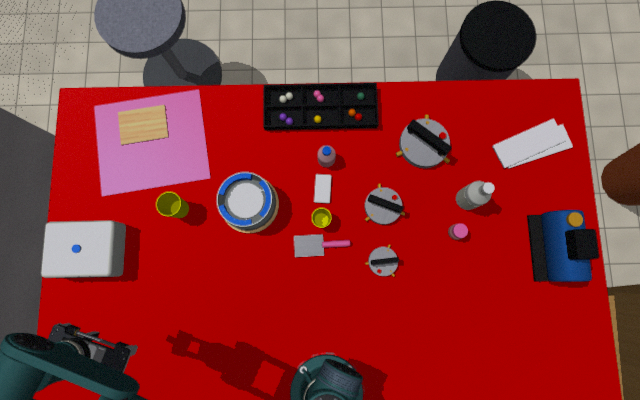

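View pics/side0.png

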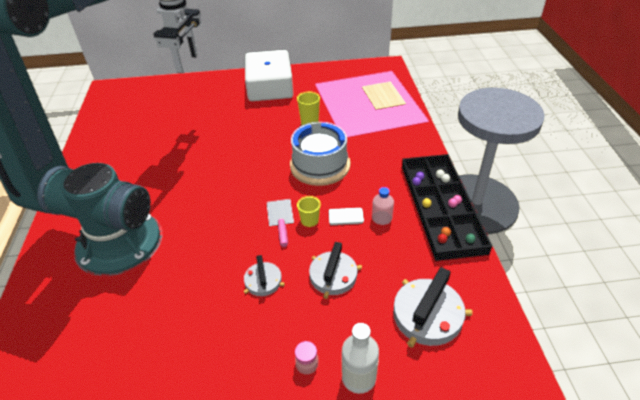

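Lid candidates in the top image: small at (383,262), middle at (384,206) and large at (425,143). The 114 mm lid should be about 38 px wide, which fits the middle one. I'll check it with rectified close crops of that lid and the collar.

```bash
cat > h.py <<'E'
from bench import robot
import cv2,numpy as np
def rect(img,c,cx,cy,z,half=0.1,n=400):
    "metric view of plane z: image right=+x, up=+y"
    m=robot.camera_model(c)
    w=np.float32([[cx-half,cy+half,z],[cx+half,cy+half,z],[cx+half,cy-half,z],[cx-half,cy-half,z]])
    p,_=cv2.projectPoints(w,np.array(m["rvec"],float),np.array(m["tvec"],float),np.array(m["camera_matrix"],float),None)
    H=cv2.getPerspectiveTransform(p.reshape(4,2).astype(np.float32),np.float32([[0,0],[n,0],[n,n],[0,n]]))
    return cv2.warpPerspective(img,H,(n,n),flags=cv2.INTER_CUBIC)
E
python3 - <<'E'
from h import *
T=cv2.imread("pics/top0.png");S=cv2.imread("pics/side0.png")
A=[rect(I,c,.538,-.187,.022,n=300) for I,c in((T,"top"),(S,"side"))]
B=[rect(I,c,.552,.225,.102,n=300) for I,c in((T,"top"),(S,"side"))]
g=np.vstack([np.hstack(A),np.hstack(B)])
for x in(0,300):
  for y in(0,300): cv2.circle(g,(x+150,y+150),int(57*1.5) if y==0 else int(61*1.5),(0,255,0),1)
cv2.imwrite("pics/rect.png",g)
E
```

```text
(no output)
```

View pics/rect.png

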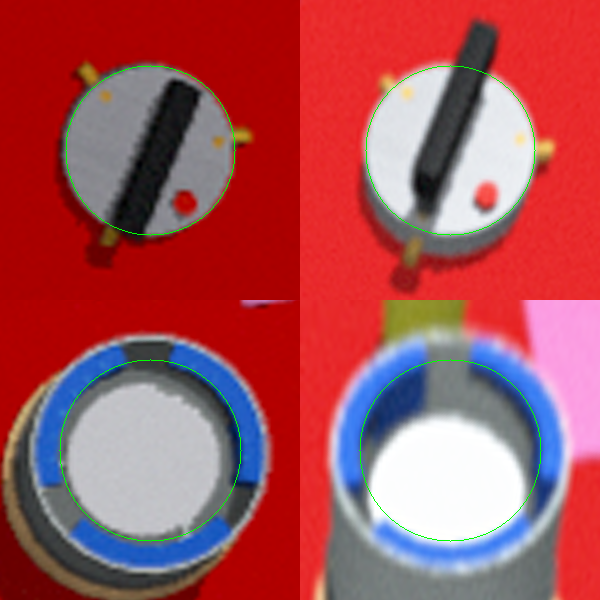

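The middle lid matches: its disc fills the 114 mm circle, with pins near (242,136), (88,73) and (107,238) and the bar at about 67°. The collar gaps show near (148,352), (58,503) and (243,503). Next I'll measure both precisely.

```bash
python3 - <<'E'
from h import *
n=800;k=n/0.2
for c in("top","side"):
    I=cv2.imread(f"pics/{c}0.png")
    W=lambda p,cx,cy:np.round([cx+(p[0]-n/2)/k,cy-(p[1]-n/2)/k],4)
    # bar top
    r=rect(I,c,.538,-.187,.066,n=n);m=(r.max(2)<(60 if c=="top" else 75)).astype(np.uint8)
    yy,xx=np.mgrid[:n,:n];m[(xx-400)**2+(yy-400)**2>260**2]=0
    m=cv2.morphologyEx(m,cv2.MORPH_OPEN,np.ones((25,25)))
    C=max(cv2.findContours(m,0,2)[0],key=cv2.contourArea);R=cv2.minAreaRect(C);b=cv2.boxPoints(R)
    e=max([b[1]-b[0],b[2]-b[1]],key=np.linalg.norm);print(c,"bar",W(R[0],.538,-.187),np.array(R[1])/k,np.degrees(np.arctan2(-e[1],e[0]))%180)
    # brass pins z=.008
    r=rect(I,c,.538,-.187,.008,n=n);h=cv2.cvtColor(r,cv2.COLOR_BGR2HSV)
    m=cv2.inRange(h,(12,90,60),(32,255,255));nn,_,st,ce=cv2.connectedComponentsWithStats(m)
    for i in range(1,nn):
        if st[i,4]>300:
            w=W(ce[i],.538,-.187);d=w-[.5385,-.1865];print("  brass",w,np.hypot(*d).round(4),np.degrees(np.arctan2(d[1],d[0])).round(1),st[i,4])
    # collar
    r=rect(I,c,.552,.225,.102,n=n);h=cv2.cvtColor(r,cv2.COLOR_BGR2HSV)
    m=cv2.inRange(h,(100,130,130 if c=="top" else 190),(125,255,255))
    C=np.vstack([q for q in cv2.findContours(m,0,2)[0] if cv2.contourArea(q)>1500])
    p=C[:,0,:];ct,rad=cv2.minEnclosingCircle(C);print("  collar",W(ct,.552,.225),rad/k)
    P=cv2.warpPolar(m,(n//2,720),ct,n//2,0)[:,int(.065*k):int(.073*k)].mean(1)>127
    idx=np.flatnonzero(np.diff(np.r_[P,P[0]].astype(int)));print("  edges deg",[round((-i/2)%360,1) for i in idx])
E
```

```text
top bar [ 0.5339 -0.1859] [0.02446578 0.10573084] 67.54306
  brass [ 0.4989 -0.1382] 0.0625 129.3 2289
  brass [ 0.5101 -0.1525] 0.0443 129.9 681
  brass [ 0.6012 -0.1793] 0.0631 6.6 1812
  brass [ 0.5861 -0.1834] 0.0477 3.7 686
  brass [ 0.5127 -0.2469] 0.0657 -113.1 1744
  collar [0.5515 0.2227] 0.07611135101318359
  edges deg [np.float64(345.0), np.float64(318.0), np.float64(224.5), np.float64(198.0), np.float64(104.5), np.float64(78.0)]
side bar [ 0.5377 -0.196 ] [0.02064693 0.11318864] 67.86043
  brass [ 0.4964 -0.1314] 0.0693 127.4 932
  brass [ 0.6026 -0.1765] 0.0649 8.9 1934
  brass [ 0.5139 -0.2445] 0.063 -113.0 2466
  collar [0.5518 0.2241] 0.0743144760131836
  edges deg [np.float64(345.0), np.float64(318.5), np.float64(227.5), np.float64(198.0), np.float64(105.0), np.float64(78.0)]
```

```bash
cat > plan.py <<'E'
import sys,numpy as np
from bench import robot
# usage: plan.py x y z yaw_deg N gripper : rows (2 decimals) from the present pose to target, tool down
def plan(x,y,z,yaw,N):
    o=robot.get_obs();p=np.array(o["tool_pos"],float);a=o["ee_rot"][2];t=np.array([x,y,z])
    da=(np.radians(yaw)-a+np.pi)%(2*np.pi)-np.pi;a0=a;p0=p.copy();T=[];W=[]
    for i in range(N):
        s=(i+1)/N;d=p0+(t-p0)*s-p
        c,n=np.cos(a),np.sin(a);Rm=np.array([[c,n,0],[n,-c,0],[0,0,-1]])
        u=np.round(Rm.T@d/.04,2);w=round((a-(a0+da*s))/.1,2)
        T.append(u.tolist());W.append([0,0,w]);p=p+Rm@(u*.04);a-=w*.1
    return T,W
if __name__=="__main__":
    v=list(map(float,sys.argv[1:6]));T,W=plan(*v[:4],int(v[4]))
    print("max",np.abs(T).max(),np.abs(W).max())
    for i in range(0,len(T),8):print(T[i:i+8],W[i:i+8])
E
python3 plan.py 0.538 -0.187 0.31 67 22
```

```text
max 0.9 0.75
[[-0.65, -0.62, 0.11], [-0.69, -0.58, 0.11], [-0.73, -0.52, 0.1], [-0.77, -0.47, 0.11], [-0.8, -0.41, 0.11], [-0.83, -0.34, 0.11], [-0.86, -0.29, 0.1], [-0.87, -0.22, 0.11]] [[0, 0, np.float64(0.74)], [0, 0, np.float64(0.75)], [0, 0, np.float64(0.74)], [0, 0, np.float64(0.75)], [0, 0, np.float64(0.74)], [0, 0, np.float64(0.75)], [0, 0, np.float64(0.74)], [0, 0, np.float64(0.74)]]
[[-0.89, -0.15, 0.11], [-0.89, -0.09, 0.11], [-0.9, -0.02, 0.1], [-0.9, 0.05, 0.11], [-0.89, 0.11, 0.11], [-0.88, 0.18, 0.11], [-0.87, 0.24, 0.1], [-0.84, 0.31, 0.11]] [[0, 0, np.float64(0.75)], [0, 0, np.float64(0.74)], [0, 0, np.float64(0.75)], [0, 0, np.float64(0.74)], [0, 0, np.float64(0.75)], [0, 0, np.float64(0.74)], [0, 0, np.float64(0.74)], [0, 0, np.float64(0.75)]]
[[-0.82, 0.37, 0.11], [-0.8, 0.43, 0.11], [-0.75, 0.48, 0.11], [-0.72, 0.55, 0.1], [-0.68, 0.59, 0.11], [-0.63, 0.64, 0.11]] [[0, 0, np.float64(0.74)], [0, 0, np.float64(0.75)], [0, 0, np.float64(0.74)], [0, 0, np.float64(0.75)], [0, 0, np.float64(0.74)], [0, 0, np.float64(0.74)]]
```

>>> play_rows(
  translation=[
    [-0.65, -0.62, 0.11],
    [-0.69, -0.58, 0.11],
    [-0.73, -0.52, 0.1],
    [-0.77, -0.47, 0.11],
    [-0.8, -0.41, 0.11],
    [-0.83, -0.34, 0.11],
    [-0.86, -0.29, 0.1],
    [-0.87, -0.22, 0.11],
  ],
  twist=[
    [0, 0, 0.74],
    [0, 0, 0.75],
    [0, 0, 0.74],
    [0, 0, 0.75],
    [0, 0, 0.74],
    [0, 0, 0.75],
    [0, 0, 0.74],
    [0, 0, 0.74],
  ],
  gripper=[1, 1, 1, 1, 1, 1, 1, 1],
)

```text
time: 1.4
tool_pos: [0.3108, 0.261, 0.3704]
ee_rot: [3.141, 0.0, 2.209]
wrist_force: [0.1, -0.6, -0.1]
width: 0.0938
finger_force: 0.0
```

>>> play_rows(
  translation=[
    [-0.89, -0.15, 0.11],
    [-0.89, -0.09, 0.11],
    [-0.9, -0.02, 0.1],
    [-0.9, 0.05, 0.11],
    [-0.89, 0.11, 0.11],
    [-0.88, 0.18, 0.11],
    [-0.87, 0.24, 0.1],
    [-0.84, 0.31, 0.11],
  ],
  twist=[
    [0, 0, 0.75],
    [0, 0, 0.74],
    [0, 0, 0.75],
    [0, 0, 0.74],
    [0, 0, 0.75],
    [0, 0, 0.74],
    [0, 0, 0.74],
    [0, 0, 0.75],
  ],
  gripper=[1, 1, 1, 1, 1, 1, 1, 1],
)

```text
time: 2.2
tool_pos: [0.441, 0.0044, 0.336]
ee_rot: [3.141, -0.0, 1.612]
wrist_force: [0.3, 0.7, 0.0]
width: 0.094
finger_force: 0.0
```

>>> play_rows(
  translation=[
    [-0.82, 0.37, 0.11],
    [-0.8, 0.43, 0.11],
    [-0.75, 0.48, 0.11],
    [-0.72, 0.55, 0.1],
    [-0.68, 0.59, 0.11],
    [-0.63, 0.64, 0.11],
    [0, 0, 0],
    [0, 0, 0],
  ],
  twist=[
    [0, 0, 0.74],
    [0, 0, 0.75],
    [0, 0, 0.74],
    [0, 0, 0.75],
    [0, 0, 0.74],
    [0, 0, 0.74],
    [0, 0, 0],
    [0, 0, 0],
  ],
  gripper=[1, 1, 1, 1, 1, 1, 1, 1],
)

```text
time: 3.0
tool_pos: [0.5378, -0.1876, 0.3093]
ee_rot: [-3.14, -0.001, 1.169]
wrist_force: [-0.7, 0.0, 0.0]
width: 0.0941
finger_force: 0.0
```

```bash
python3 plan.py 0.5375 -0.187 0.234 67 4
```

```text
max 0.47 0.0
[[0.0, -0.0, 0.47], [0.01, -0.01, 0.47], [-0.0, 0.0, 0.47], [0.0, -0.0, 0.47]] [[0, 0, np.float64(-0.0)], [0, 0, np.float64(-0.0)], [0, 0, np.float64(-0.0)], [0, 0, np.float64(-0.0)]]
```

>>> play_rows(
  translation=[
    [0, 0, 0.47],
    [0, 0, 0.47],
    [0, 0, 0.47],
    [0, 0, 0.47],
    [0, 0, 0],
    [0, 0, 0],
    [0, 0, 0],
    [0, 0, 0],
  ],
  twist=[
    [0, 0, 0],
    [0, 0, 0],
    [0, 0, 0],
    [0, 0, 0],
    [0, 0, 0],
    [0, 0, 0],
    [0, 0, 0],
    [0, 0, 0],
  ],
  gripper=[0, 0, 0, 0, 0, -1, -1, -1],
)

```text
time: 3.8
tool_pos: [0.5383, -0.187, 0.2364]
ee_rot: [3.139, -0.0, 1.17]
wrist_force: [-0.5, 0.5, -0.5]
width: 0.0334
finger_force: 0.0
```

>>> play_rows(
  translation=[
    [0, 0, 0],
    [0, 0, 0],
    [0, 0, 0],
    [0, 0, 0],
    [0, 0, 0],
  ],
  twist=[
    [0, 0, 0],
    [0, 0, 0],
    [0, 0, 0],
    [0, 0, 0],
    [0, 0, 0],
  ],
  gripper=[-1, -1, -1, -1, -1],
)

```text
time: 4.3
tool_pos: [0.5376, -0.187, 0.2355]
ee_rot: [-3.141, -0.0, 1.17]
wrist_force: [-3.3, 2.2, 5.0]
width: 0.0198
finger_force: 30.0
```

>>> play_rows(
  translation=[
    [0, 0, -0.5],
    [0, 0, -1],
    [0, 0, -1],
    [0, 0, -1],
    [0, 0, -0.5],
    [0, 0, 0],
    [0, 0, 0],
  ],
  twist=[
    [0, 0, 0],
    [0, 0, 0],
    [0, 0, 0],
    [0, 0, 0],
    [0, 0, 0],
    [0, 0, 0],
    [0, 0, 0],
  ],
  gripper=[-1, -1, -1, -1, -1, -1, -1],
)

```text
time: 5.0
tool_pos: [0.5378, -0.1872, 0.3929]
ee_rot: [-3.14, -0.0, 1.17]
wrist_force: [-0.5, -0.3, -5.5]
width: 0.0196
finger_force: 30.0
```

```bash
python3 - <<'E'
from h import *
for c in("top","side"): cv2.imwrite(f"pics/{c}1.png",robot.snapshot(c)[:,:,::-1])
o=robot.get_obs();print(np.round(o["wrist_force"],2),np.round(o["wrist_torque"],3))
g=np.hstack([cv2.resize(cv2.imread("pics/top1.png")[130:280,310:450],None,fx=2.8,fy=2.8),cv2.resize(cv2.imread("pics/side1.png")[150:300,270:410],None,fx=2.8,fy=2.8)])
cv2.imwrite("pics/g1.png",g)
E
```

```text
[-0.01 -0.69 -4.62] [-0.071  0.105 -0.007]
```

View pics/g1.png

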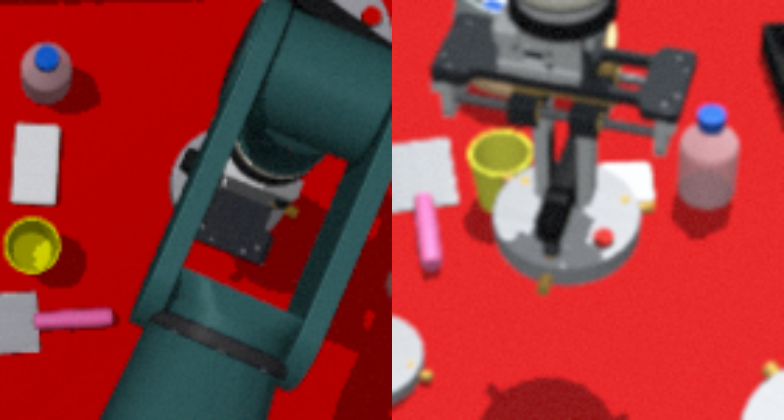

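The lid is held level by the middle of its bar. I'll carry it over the pot, turned so the pins meet the gaps.

```bash
python3 plan.py 0.5517 0.2235 0.385 151.4 16 | sed 's/np.float64//g'
```

```text
max 0.64 0.93
[[0.6, -0.23, 0.01], [0.62, -0.17, 0.01], [0.63, -0.12, 0.01], [0.64, -0.06, 0.01], [0.64, 0.0, 0.01], [0.64, 0.06, 0.01], [0.63, 0.12, 0.01], [0.62, 0.17, 0.01]] [[0, 0, (-0.92)], [0, 0, (-0.92)], [0, 0, (-0.92)], [0, 0, (-0.92)], [0, 0, (-0.92)], [0, 0, (-0.92)], [0, 0, (-0.92)], [0, 0, (-0.92)]]
[[0.6, 0.24, 0.01], [0.57, 0.28, 0.01], [0.55, 0.34, 0.01], [0.51, 0.38, 0.01], [0.47, 0.44, 0.01], [0.44, 0.47, 0.01], [0.39, 0.51, 0.01], [0.33, 0.55, 0.01]] [[0, 0, (-0.92)], [0, 0, (-0.92)], [0, 0, (-0.93)], [0, 0, (-0.92)], [0, 0, (-0.92)], [0, 0, (-0.92)], [0, 0, (-0.92)], [0, 0, (-0.92)]]
```

>>> play_rows(
  translation=[
    [0.6, -0.23, 0.01],
    [0.62, -0.17, 0.01],
    [0.63, -0.12, 0.01],
    [0.64, -0.06, 0.01],
    [0.64, 0.0, 0.01],
    [0.64, 0.06, 0.01],
    [0.63, 0.12, 0.01],
    [0.62, 0.17, 0.01],
  ],
  twist=[
    [0, 0, -0.92],
    [0, 0, -0.92],
    [0, 0, -0.92],
    [0, 0, -0.92],
    [0, 0, -0.92],
    [0, 0, -0.92],
    [0, 0, -0.92],
    [0, 0, -0.92],
  ],
  gripper=[-1, -1, -1, -1, -1, -1, -1, -1],
)

```text
time: 5.9
tool_pos: [0.5444, 0.0193, 0.3885]
ee_rot: [-3.137, -0.002, 1.909]
wrist_force: [-1.0, -0.6, -4.3]
width: 0.0198
finger_force: 30.0
```

>>> play_rows(
  translation=[
    [0.6, 0.24, 0.01],
    [0.57, 0.28, 0.01],
    [0.55, 0.34, 0.01],
    [0.51, 0.38, 0.01],
    [0.47, 0.44, 0.01],
    [0.44, 0.47, 0.01],
    [0.39, 0.51, 0.01],
    [0.33, 0.55, 0.01],
  ],
  twist=[
    [0, 0, -0.92],
    [0, 0, -0.92],
    [0, 0, -0.93],
    [0, 0, -0.92],
    [0, 0, -0.92],
    [0, 0, -0.92],
    [0, 0, -0.92],
    [0, 0, -0.92],
  ],
  gripper=[-1, -1, -1, -1, -1, -1, -1, -1],
)

```text
time: 6.7
tool_pos: [0.5519, 0.2245, 0.3851]
ee_rot: [-3.138, -0.004, 2.647]
wrist_force: [0.6, -0.4, -3.4]
width: 0.0199
finger_force: 30.0
```

>>> play_rows(
  translation=[
    [0, 0, 0],
    [0, 0, 0],
    [0, 0, 0],
  ],
  twist=[
    [0, 0, 0],
    [0, 0, 0],
    [0, 0, 0],
  ],
  gripper=[-1, -1, -1],
)

```text
time: 7.0
tool_pos: [0.5521, 0.2228, 0.3868]
ee_rot: [-3.139, -0.001, 2.641]
wrist_force: [-0.0, -0.4, -3.3]
width: 0.0196
finger_force: 30.0
```

```bash
python3 - <<'E'
from h import *
o=robot.get_obs();p=np.array(o["tool_pos"]);print(p.round(4),np.degrees(o["ee_rot"]).round(2),np.round(o["wrist_force"],2),np.round(o["wrist_torque"],3),np.round(o["joint_positions"],2))
for c in("side","top"):
    cv2.imwrite(f"pics/{c}2.png",robot.snapshot(c)[:,:,::-1])
    for n in("lid_grip","lid_pin","neck"):
        print(c,n,[(np.round(d["centre"],3).tolist(),round(d["score"],2)) for d in robot.spot_point(n,c) if d["centre"][1]>.05])
I=cv2.imread("pics/side2.png")
zt=p[2]-.18-.0555
a=rect(I,"side",p[0],p[1],zt+.022,n=400);b=rect(I,"side",p[0],p[1],.102,n=400)
cv2.circle(a,(200,200),114,(0,255,0),1)
for k in range(3):
    t=np.radians(151.4+120*k);
    q=(p[0]+.064*np.cos(t),p[1]+.064*np.sin(t),zt+.008)
    m=robot.camera_model("side");u=cv2.projectPoints(np.array([q]),m["rvec"],m["tvec"],m["camera_matrix"],None)[0].ravel()
    cv2.circle(I,tuple(int(v*16) for v in u),16,(0,255,0),1,shift=4)
cv2.imwrite("pics/h2.png",np.hstack([a,cv2.resize(I[60:210,250:390],(400,400))]))
E
```

```text
[0.5521 0.2228 0.3868] [-1.7987e+02 -8.0000e-02  1.5134e+02] [-0.02 -0.41 -3.31] [-0.069  0.032 -0.031] [ 0.29  0.19  1.29 -0.    1.66 -0.78]
side lid_grip [([0.553, 0.223, 0.208], 0.83)]
side lid_pin [([0.604, 0.191, 0.16], 0.67)]
side neck [([0.555, 0.225, 0.104], 0.73)]
top lid_grip [([0.551, 0.221, 0.206], 0.57), ([0.548, 0.225, 0.0], 0.4)]
top lid_pin [([0.609, 0.193, 0.167], 0.77)]
top neck []
```

View pics/h2.png

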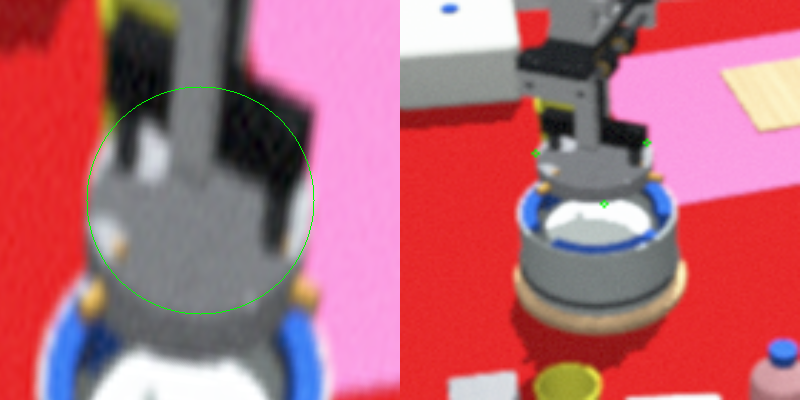

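The lid sits over the neck with its pins lined up with the gaps. I'll lower it carefully.

>>> play_rows(
  translation=[
    [0, 0.02, 0.5],
    [0, 0, 0.5],
    [0, 0, 0.2],
    [0, 0, 0.05],
    [0, 0, 0.05],
    [0, 0, 0.05],
  ],
  twist=[
    [0, 0, 0],
    [0, 0, 0],
    [0, 0, 0],
    [0, 0, 0],
    [0, 0, 0],
    [0, 0, 0],
  ],
  gripper=[-1, -1, -1, -1, -1, -1],
)

```text
time: 8.0
tool_pos: [0.5528, 0.2243, 0.3356]
ee_rot: [3.14, 0.002, 2.643]
wrist_force: [0.3, -0.4, -3.9]
width: 0.0198
finger_force: 30.0
```

>>> play_rows(
  translation=[
    [0, 0, 0.05],
    [0, 0, 0.05],
    [0, 0, 0.05],
    [0, 0, 0],
  ],
  twist=[
    [0, 0, 0],
    [0, 0, 0],
    [0, 0, 0],
    [0, 0, 0],
  ],
  gripper=[-1, -1, -1, -1],
)

```text
time: 8.4
tool_pos: [0.5524, 0.2242, 0.3279]
ee_rot: [-3.141, -0.0, 2.643]
wrist_force: [0.6, 0.6, -3.9]
width: 0.0196
finger_force: 30.0
```

The tool is below the pin-on-collar level with no contact force, so the pins are dropping through. I'll keep going down.

>>> play_rows(
  translation=[
    [0, 0, 0.08],
    [0, 0, 0.08],
    [0, 0, 0.05],
    [0, 0, 0.05],
    [0, 0, 0],
    [0, 0, 0],
  ],
  twist=[
    [0, 0, 0],
    [0, 0, 0],
    [0, 0, 0],
    [0, 0, 0],
    [0, 0, 0],
    [0, 0, 0],
  ],
  gripper=[-1, -1, -1, -1, -1, -1],
)

```text
time: 9.0
tool_pos: [0.5525, 0.2242, 0.3178]
ee_rot: [-3.142, -0.0, 2.643]
wrist_force: [0.6, -0.2, -3.3]
width: 0.0201
finger_force: 30.0
```

>>> play_rows(
  translation=[
    [0, 0, 0.05],
    [0, 0, 0.03],
    [0, 0, 0],
    [0, 0, 0],
  ],
  twist=[
    [0, 0, 0],
    [0, 0, 0],
    [0, 0, 0],
    [0, 0, 0],
  ],
  gripper=[-1, -1, -1, -1],
)

```text
time: 9.4
tool_pos: [0.5525, 0.2242, 0.3147]
ee_rot: [3.142, -0.0, 2.643]
wrist_force: [0.0, -0.2, -2.7]
width: 0.02
finger_force: 30.0
```

```bash
python3 - <<'E'
from h import *
o=robot.get_obs();print(np.round(o["tool_pos"],4),np.degrees(o["ee_rot"]).round(2),np.round(o["wrist_force"],2),np.round(o["wrist_torque"],3))
E
```

```text
[0.5525 0.2242 0.3147] [180.    -0.   151.42] [ 0.02 -0.19 -2.66] [-0.025 -0.001  0.039]
```

>>> play_rows(
  translation=[
    [0, 0, 0.03],
    [0, 0, 0.02],
    [0, 0, 0],
  ],
  twist=[
    [0, 0, 0],
    [0, 0, 0],
    [0, 0, 0],
  ],
  gripper=[-1, -1, -1],
)

```text
time: 9.7
tool_pos: [0.5525, 0.2242, 0.3137]
ee_rot: [3.141, 0.001, 2.643]
wrist_force: [-1.8, 0.4, 1.9]
width: 0.02
finger_force: 30.0
```

>>> play_rows(
  translation=[
    [0, 0, 0],
    [0, 0, 0],
    [0, 0, 0],
  ],
  twist=[
    [0, 0, 0.3],
    [0, 0, 0.3],
    [0, 0, 0.3],
  ],
  gripper=[-1, -1, -1],
)

```text
time: 10.0
tool_pos: [0.5529, 0.2239, 0.3138]
ee_rot: [3.141, 0.002, 2.552]
wrist_force: [0.1, -1.4, 1.0]
width: 0.0196
finger_force: 30.0
```

```bash
cat > s.py <<'E'
from bench import robot
import numpy as np
o=robot.get_obs();print(round(o["time"],2),np.round(o["tool_pos"],4),np.degrees(o["ee_rot"]).round(2),np.round(o["wrist_force"],2),np.round(o["wrist_torque"],3))
E
python3 s.py
```

```text
10.0 [0.5529 0.2239 0.3138] [1.7995e+02 1.4000e-01 1.4619e+02] [ 0.12 -1.36  1.03] [-0.414  0.221  0.061]
```

>>> play_rows(
  translation=[
    [0, 0, 0],
    [0, 0, 0],
    [0, 0, 0],
    [0, 0, 0],
    [0, 0, 0],
    [0, 0, 0],
    [0, 0, 0],
  ],
  twist=[
    [0, 0, 0.4],
    [0, 0, 0.5],
    [0, 0, 0.5],
    [0, 0, 0.5],
    [0, 0, 0.5],
    [0, 0, 0.5],
    [0, 0, 0.4],
  ],
  gripper=[-1, -1, -1, -1, -1, -1, -1],
)

```text
time: 10.7
tool_pos: [0.5528, 0.2237, 0.3137]
ee_rot: [3.141, 0.002, 2.221]
wrist_force: [-0.6, -2.9, 1.8]
width: 0.0197
finger_force: 30.0
```

```bash
python3 s.py
```

```text
10.7 [0.5528 0.2237 0.3137] [1.7995e+02 1.1000e-01 1.2725e+02] [-0.65 -2.95  1.79] [-0.44   0.295  0.08 ]
```

>>> play_rows(
  translation=[
    [0, 0, 0],
    [0, 0, 0],
    [0, 0, 0.008],
    [0, 0, 0.008],
    [0, 0, 0.008],
    [0, 0, 0.008],
  ],
  twist=[
    [0, 0, 0.4],
    [0, 0, 0.4],
    [0, 0, 0.4],
    [0, 0, 0.4],
    [0, 0, 0.4],
    [0, 0, 0.4],
  ],
  gripper=[-1, -1, -1, -1, -1, -1],
)

```text
time: 11.3
tool_pos: [0.5528, 0.2237, 0.3128]
ee_rot: [3.14, 0.002, 1.981]
wrist_force: [-0.3, -1.6, 3.4]
width: 0.0198
finger_force: 30.0
```

```bash
python3 s.py
```

```text
11.3 [0.5528 0.2237 0.3128] [1.7990e+02 1.0000e-01 1.1351e+02] [-0.31 -1.64  3.38] [-0.495  0.416  0.144]
```

>>> play_rows(
  translation=[
    [0, 0, 0.008],
    [0, 0, 0.008],
    [0, 0, 0.008],
    [0, 0, 0.008],
    [0, 0, 0.008],
  ],
  twist=[
    [0, 0, 0.4],
    [0, 0, 0.4],
    [0, 0, 0.4],
    [0, 0, 0.4],
    [0, 0, 0.4],
  ],
  gripper=[-1, -1, -1, -1, -1],
)

```text
time: 11.8
tool_pos: [0.5527, 0.2243, 0.3115]
ee_rot: [3.139, -0.001, 1.782]
wrist_force: [-0.7, -0.8, 2.9]
width: 0.0197
finger_force: 30.0
```

```bash
python3 s.py
```

```text
11.8 [0.5527 0.2243 0.3115] [ 1.7986e+02 -3.0000e-02  1.0210e+02] [-0.72 -0.78  2.9 ] [-0.119  0.56   0.348]
```

>>> play_rows(
  translation=[
    [0, 0, 0.008],
    [0, 0, 0.008],
    [0, 0, 0.008],
    [0, 0, 0.008],
  ],
  twist=[
    [0, 0, 0.4],
    [0, 0, 0.4],
    [0, 0, 0.4],
    [0, 0, 0.3],
  ],
  gripper=[-1, -1, -1, -1],
)

```text
time: 12.2
tool_pos: [0.5526, 0.2245, 0.3103]
ee_rot: [3.139, -0.001, 1.632]
wrist_force: [-1.6, -0.5, 5.4]
width: 0.0199
finger_force: 30.1
```

```bash
python3 s.py
```

```text
12.2 [0.5526 0.2245 0.3103] [ 1.7986e+02 -6.0000e-02  9.3520e+01] [-1.58 -0.51  5.37] [-0.063  0.563  0.284]
```

Next I'll take finer steps and watch the torque for the stop.

>>> play_rows(
  translation=[
    [0, 0, 0.005],
    [0, 0, 0.005],
    [0, 0, 0.004],
  ],
  twist=[
    [0, 0, 0.25],
    [0, 0, 0.25],
    [0, 0, 0.2],
  ],
  gripper=[-1, -1, -1],
)

```text
time: 12.5
tool_pos: [0.5527, 0.2244, 0.3098]
ee_rot: [3.139, -0.001, 1.562]
wrist_force: [-0.4, 0.6, 5.3]
width: 0.0197
finger_force: 30.1
```

```bash
python3 s.py
```

```text
12.5 [0.5527 0.2244 0.3098] [ 1.7984e+02 -7.0000e-02  8.9520e+01] [-0.37  0.64  5.34] [-0.027  0.526  0.411]
```

>>> play_rows(
  translation=[
    [0, 0, 0.004],
    [0, 0, 0.002],
  ],
  twist=[
    [0, 0, 0.2],
    [0, 0, 0.1],
  ],
  gripper=[-1, -1],
)

```text
time: 12.7
tool_pos: [0.5527, 0.2244, 0.3096]
ee_rot: [3.139, -0.001, 1.533]
wrist_force: [-1.6, 0.3, 5.3]
width: 0.0204
finger_force: 30.1
```

```bash
python3 s.py
```

```text
12.7 [0.5527 0.2244 0.3096] [ 1.7984e+02 -8.0000e-02  8.7830e+01] [-1.64  0.34  5.35] [-0.079  0.514  0.438]
```

>>> play_rows(
  translation=[
    [0, 0, 0.002],
    [0, 0, 0.002],
  ],
  twist=[
    [0, 0, 0.1],
    [0, 0, 0.1],
  ],
  gripper=[-1, -1],
)

```text
time: 12.9
tool_pos: [0.5527, 0.2244, 0.3094]
ee_rot: [3.139, -0.001, 1.513]
wrist_force: [-1.5, -1.2, 6.2]
width: 0.0198
finger_force: 30.2
```

```bash
python3 s.py
```

```text
12.9 [0.5527 0.2244 0.3094] [ 1.7985e+02 -8.0000e-02  8.6690e+01] [-1.54 -1.21  6.2 ] [-0.028  0.514  0.466]
```

>>> play_rows(
  translation=[
    [0, 0, 0.002],
    [0, 0, 0],
  ],
  twist=[
    [0, 0, 0.1],
    [0, 0, 0.1],
  ],
  gripper=[-1, -1],
)

```text
time: 13.1
tool_pos: [0.5527, 0.2244, 0.3093]
ee_rot: [3.139, -0.001, 1.494]
wrist_force: [-2.0, -0.9, 5.4]
width: 0.0201
finger_force: 30.5
```

```bash
python3 s.py
```

```text
13.1 [0.5527 0.2244 0.3093] [ 1.7985e+02 -7.0000e-02  8.5580e+01] [-2.01 -0.91  5.37] [-0.091  0.582  0.693]
```

The torque jumped from 0.47 to 0.69, which looks like the stop. One tiny step will confirm it.

>>> play_rows(
  translation=[
    [0, 0, 0],
  ],
  twist=[
    [0, 0, 0.05],
  ],
  gripper=[-1],
)

```text
time: 13.2
tool_pos: [0.5527, 0.2244, 0.3093]
ee_rot: [3.139, -0.001, 1.489]
wrist_force: [-1.7, -0.8, 6.4]
width: 0.0195
finger_force: 30.7
```

```bash
python3 s.py
```

```text
13.2 [0.5527 0.2244 0.3093] [ 1.7985e+02 -7.0000e-02  8.5310e+01] [-1.72 -0.75  6.38] [-0.147  0.567  0.688]
```

>>> play_rows(
  translation=[
    [0, 0, 0],
    [0, 0, 0],
  ],
  twist=[
    [0, 0, 0.06],
    [0, 0, 0],
  ],
  gripper=[-1, -1],
)

```text
time: 13.4
tool_pos: [0.5526, 0.2244, 0.3094]
ee_rot: [3.139, -0.001, 1.483]
wrist_force: [-0.9, -0.6, 5.5]
width: 0.02
finger_force: 30.9
```

```bash
python3 s.py
```

```text
13.4 [0.5526 0.2244 0.3094] [ 1.7985e+02 -6.0000e-02  8.5000e+01] [-0.9  -0.58  5.55] [-0.163  0.587  0.804]
```

The stop is confirmed at 66° from the gap, with torque at 0.80 N m, well below the drag limit. I'll release and retreat straight up.

>>> play_rows(
  translation=[
    [0, 0, 0],
    [0, 0, 0],
    [0, 0, 0],
    [0, 0, 0],
    [0, 0, 0],
    [0, 0, -0.3],
    [0, 0, -0.6],
    [0, 0, -1],
  ],
  twist=[
    [0, 0, 0],
    [0, 0, 0],
    [0, 0, 0],
    [0, 0, 0],
    [0, 0, 0],
    [0, 0, 0],
    [0, 0, 0],
    [0, 0, 0],
  ],
  gripper=[0.3, 0.3, 0.3, 0.3, 0.3, 0.3, 0.3, 0.3],
)

```text
time: 14.2
tool_pos: [0.5521, 0.224, 0.3819]
ee_rot: [-3.136, 0.002, 1.482]
wrist_force: [0.4, 0.4, -0.7]
width: 0.0611
finger_force: 0.0
```

>>> play_rows(
  translation=[
    [0, 0, -1],
    [-0.8, 0, -0.5],
    [-1, 0, 0],
    [-1, 0, 0],
    [-1, 0, 0],
    [-1, 0, 0],
    [0, 0, 0],
    [0, 0, 0],
  ],
  twist=[
    [0, 0, 0],
    [0, 0, 0],
    [0, 0, 0],
    [0, 0, 0],
    [0, 0, 0],
    [0, 0, 0],
    [0, 0, 0],
    [0, 0, 0],
  ],
  gripper=[0.3, 0.3, 0.3, 0.3, 0.3, 0.3, 0.3, 0.3],
)

```text
time: 15.0
tool_pos: [0.5353, 0.0322, 0.4445]
ee_rot: [3.14, -0.001, 1.48]
wrist_force: [1.0, -0.6, 1.5]
width: 0.0615
finger_force: 0.0
```

```bash
python3 s.py; python3 - <<'E'
from h import *
g=[]
for c in("top","side"):
    I=robot.snapshot(c)[:,:,::-1].copy();cv2.imwrite(f"pics/{c}3.png",I);g.append(rect(I,c,.5525,.224,.119 if 1 else 0,n=400,half=.12))
    print(c,[np.round(d["centre"],3).tolist() for n in("lid_grip","lid_pin") for d in robot.spot_point(n,c) if d["centre"][1]>.05])
cv2.imwrite("pics/end.png",np.hstack(g))
E
```

```text
15.0 [0.5353 0.0322 0.4445] [ 1.7992e+02 -4.0000e-02  8.4790e+01] [ 1.01 -0.58  1.5 ] [-0.082  0.091  0.049]
top [[0.552, 0.221, 0.127], [0.55, 0.162, 0.086]]
side [[0.556, 0.226, 0.133], [0.551, 0.224, 0.132], [0.546, 0.162, 0.08]]
```

View pics/end.png

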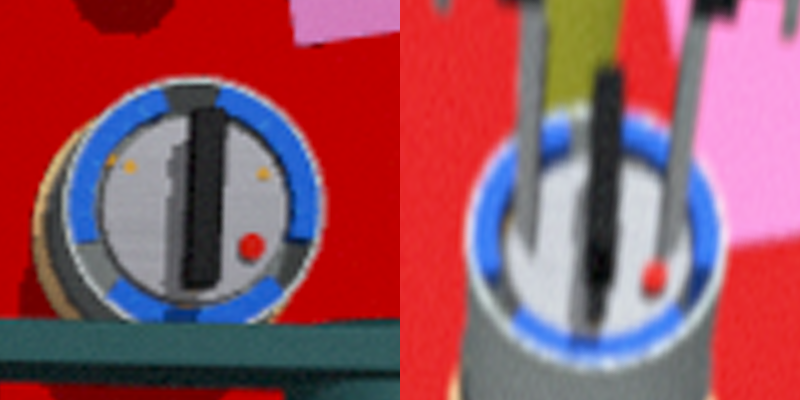

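The lid sits level in the neck with its bar at about 85°. The gaps are still near 91°, 211° and 331°, so the pot has not turned.

```bash
python3 -c "
from bench import robot
print(robot.close_job())"
```

```text
the job is handed in; nothing more can be done
None
```

The pot is closed and the job handed in at about 15 s: the pins dropped through the gaps, I twisted the lid clockwise about 66° to the stop (torque peaked near 0.8 N m), let go, and the pot showed no turn in the last picture.

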